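# Pulse the bench mixer: reset it, fit the bayonet lid and hold it at the pulse mark

### The arm

A 6-joint arm with a two-finger parallel gripper is mounted at the origin on a cart in front of the work surface, level with it; the furniture and walls round the work are solid. World frame = base frame: x ahead of the robot, y to its left, z up, the work surface at z = 0. Lengths are in m, angles in rad, forces in N, time in s.
With the tool pointing down it reaches from about 0.375 to 0.925 m from the base axis. Payload 5.7 kg.
Tool frame: the origin (TCP) lies midway between the tips of the shut fingers; the grasp point (between the pads) lies 19 mm behind it; z points along the fingers, y is the direction in which the jaws open and shut (so a half turn about z gives the same grasp; the last joint's range is limited). The gripper opens to 88 mm and grips with 3 to 60 N. Pads are 20 mm wide; open, the fingers measure 115 mm over their backs; the gripper's body (75 mm by 178 mm) begins 61 mm behind the grasp point.
Start: joints at [1.125, 0.359, 1.51, -0, 1.272, -0.115], TCP at [0.195, 0.567, 0.223] pointing down, gripper open.
Joint ranges: [-2.97, 2.97], [-1.01, 2.36], [0.21, 2.38], [-0.96, 4.11], [0.2, 2.71], [-2.98, 2.98]. Speed limits (rad/s): [2.39, 2.39, 3.14, 3.14, 3.14, 3.14].

### API

Orientations are given as a unit quaternion [w, x, y, z].
In Python, from bench import sense, read_camera, camera_params, job_done gives the robot as it stands. The module is installed in compiled form; this text tells all that it offers.
- The arm moves only by the tool drive_tool, never from a script. Its argument "series" is a list of rows, each an object of numbers: "hand": the finger opening in m, from 0 to 0.0878; "dx", "dy", "dz": the shift along the tool's x, y, z in m; "wx", "wy", "wz": the turn, a rotation vector about the tool's x, y, z in degrees. A call has 1 to 12 rows; each row is the pose to reach, as a shift and turn from the pose commanded when the call began, along the tool's axes at that moment; what a row does not reach only later rows make up. A row lasts 1/12 s, in which the tool goes at most 41.7 mm and 7.16 degrees, less where a joint would pass 70% of its speed; a pose out of reach is approached as far as the arm can. A call with a gripper value outside its range is refused whole. The fingers move at their own pace and stop on an object; "squeeze" is the grip in N (left out, the last holds). Time passes only in rows, so rows that repeat a pose let the fingers close. It gives the time, the measured TCP pose, the force and the opening at its end, in the units of the state.
- sense(): the state, without advancing time (a new reading comes with each control period).
- read_camera(name): name is "side" or "top"; returns the picture (400x640x3 uint8, blue, green, red); there is no depth.
- camera_params(name): a dict with "fovy" (degrees; the focal length in pixels is half the picture's height over the tangent of half this angle, whatever the lens; pixels are square), "cx", "cy" (the principal point, pixels), "T" (4x4, takes a point from camera to world coordinates). Camera axes: x right, y down, z forward; pixel columns grow to the right and rows downward; lengths in m; the calibration is good to about 2 mm. A picture is of the moment at which its call begins. camera_params takes no time and is no camera call.
- job_done(): hands the job in, once; it reports no verdict.
The state is a dict: "clock": time; "joint_positions": joint angles; "dq": joint speeds; "effort": joint torques, N m; "position": TCP position; "eef_rot": TCP orientation; "force": force on the tool from outside, world axes, zero at the start; "wrist_torque": the same for the moment, N m; "finger_gap": opening from 0.0 (shut) to 1.0 (fully open).
Only numpy, scipy, OpenCV 4.12 (cv2) and the standard library are available. Lean on these libraries where they do the work, as an engineer would, in place of code of your own. Each camera call takes 0.05 s, during which the arm holds its last target.

### The job

Press the mixer's blue reset button fully down and let it come back up. Then fit the blue bayonet lid on the mixer's drum, lugs through the notches until it sits flush on the collar, and twist it clockwise (seen from above) to the green pulse mark, halfway to the red lock mark, without ever going on to the lock. The drum's spring pushes back, so finish with the gripper still holding the lid at the green mark; leave everything else on the worktop where it stands.

Things in the scene. Friction and masses are not known exactly. Their poses are not given: they have to be found in the camera images.
- mixer: White bench mixer, fixed, upright. Housing 190 x 130 mm, 55 high (from 125 mm to -x to 65 mm to +x, 65 mm to each side); grey round drum 112 mm across. Origin on the drum's axis, at the worktop; z up, -x towards the front deck with the button.
- drum_mouth (a point): Centre of the drum's mouth, on the collar's top face, 100 mm above the worktop. 54 mm hole in an 8 mm lip with two notches at the mixer's +x and -x, 20 mm wide, out to 38 mm. Marks on the collar, two of each, across from one another; white = insert (in line with the notches), green = pulse (30 deg clockwise of white from above), red = lock (60 deg).
- bayonet_lid: Loose blue bayonet lid, about 150 g, standing on its neck. Origin: centre of the neck's underside, z up. Grey neck 48 mm across, z 0 to 20; lugs at +x and -x (10 wide, z 2 to 8, out to 33 mm from the axis); flange 88 mm across, z 20 to 27, with white pointers in line with the lugs. A half turn makes no difference.
- lid_grip (a point): Middle of the lid's straight grip bar, on its axis, 51 mm above its origin: bar along the lid's x axis, 64 long x 14 wide, from 27 to 57 mm above the origin; pinch it from above across the lid's y axis. Lid goes in with its x along the mixer's x (within 6 deg and 2 mm); seated, flange on collar, its origin is 80 mm above the mixer's.
- reset_button_top (a point): Centre of the top face of the blue push button (26 mm across), on the mixer's front deck 94 mm from the drum's axis to the mixer's -x; pressed straight down.
- reset_button (a joint): Travel of the reset button: 0 = up, 0.006 m = fully down; a spring of 5 N at full travel brings it back.
- drive_plate (a joint): Angle of the steel plate in the drum that the lid's lugs push round clockwise: 0 = at rest, pockets under the notches; 0.95 rad = lock stop (lid at about 60 deg). Play: it lags the lid's twist by about 0.1 rad (about 0.42 at the pulse mark). Its spring, 0.06 N m at 0, 0.16 at the stop, turns lid and plate back when let go.
- jar_a: Bystander, to be left alone: small white paste jar with white screw lid, 39 mm across, 38 mm high; origin under its centre.
- jar_b: Bystander, to be left alone: small paste jar with cream screw lid, 39 mm across, 38 mm high; origin under its centre.
- cup_a: Bystander, to be left alone: pink waisted mixing dish, 39 mm across, 25 mm high; origin under its centre.
- spool_b: Bystander, to be left alone: grey chain spool, 39 mm across, 14 mm high; origin under its centre.
- plier_a: Bystander, to be left alone: orthodontic pliers lying flat, 122 x 35 x 9 mm; origin under its centre.
- syringe_a: Bystander, to be left alone: paste syringe with orange plunger, 138 x 24 x 19 mm; origin under its centre.
- tray_nest_b: Bystander, to be left alone: nest of clear trays, 87 x 89 x 88 mm; origin under its centre.
Mind the look-alikes: they are no part of the job. Of the things like the bayonet_lid, leave any that is purple; of the rest the larger one is meant.

How it is judged:
By the outcome, as a careful person would: the job done as asked, in the order asked, and still so for the second after the job is handed in, while the arm keeps its last pose, push and grip.
It also fails if it takes over 54 s, if anything falls off the work surface, if the arm or the gripper's body presses on something with over 40 N, if the wrist force passes 120 N, or if a joint passes its speed limit or range.

## Working session

There is one attempt and no reset: what is moved stays moved. The work goes in short steps, Python scripts to look and compute and a tool call to move; the robot and the scene stay as the last step left them, time stands still between calls to the robot, and variables do not carry over. Pictures are saved under pics/ and viewed, and the job is handed in when it is done.

Besides the shell and the picture viewer there is one more tool, called after "Call:" by a JSON object that holds its "method" and its "body". drive_tool: Moves the arm, as the interface text tells. Its arguments: {"type":"object","properties":{"series":{"type":"array","items":{"type":"object","properties":{"hand":{"type":"number"},"dx":{"type":"number"},"dy":{"type":"number"},"dz":{"type":"number"},"wx":{"type":"number"},"wy":{"type":"number"},"wz":{"type":"number"}}}},"squeeze":{"type":"number"}},"required":["series"]}

```bash
mkdir -p pics
python3 - <<'E'
from bench import *
import cv2
for n in("top","side"):
    cv2.imwrite(f"pics/{n}0.png",read_camera(n)); p=camera_params(n); print(n,p)
print(sense())
E
```

```text
top {'fovy': 45.82769535823163, 'cx': 327.4177802242572, 'cy': 204.1756887939385, 'T': array([[-0.01617181, -0.98789485,  0.15427971,  0.36844851],
       [-0.99986172,  0.01537987, -0.00632539,  0.1992027 ],
       [ 0.00387602, -0.15436067, -0.98800696,  1.35316314],
       [ 0.        ,  0.        ,  0.        ,  1.        ]])}
side {'fovy': 43.15494740591655, 'cx': 316.51275176542464, 'cy': 192.82640823842462, 'T': array([[-0.99176924, -0.07550636,  0.10340485,  0.41406024],
       [-0.12696947,  0.4758543 , -0.87031112,  1.5079043 ],
       [ 0.01650839, -0.87627706, -0.48152466,  0.8240113 ],
       [ 0.        ,  0.        ,  0.        ,  1.        ]])}
{'clock': 0.1, 'joint_positions': array([ 1.12487136e+00,  3.59447133e-01,  1.51130360e+00, -2.23862813e-05,
        1.27251752e+00, -1.15124693e-01]), 'dq': array([-0.00062544, -0.00184567, -0.00186825,  0.00050048, -0.00119245,
        0.00115962]), 'effort': array([ 9.63830053e-05, -5.16358495e+01, -2.71406186e+01,  6.76972512e-02,
        2.76709761e-02, -1.41599193e-05]), 'position': array([0.1946395 , 0.5668958 , 0.22189307]), 'eef_rot': array([-2.21674725e-04,  1.64643710e-01,  9.86352750e-01, -8.08010010e-04]), 'force': array([-1.09374102,  0.4538928 ,  0.98886096]), 'wrist_torque': array([-0.02915087, -0.04760619, -0.02548508]), 'finger_gap': 0.998284954962025}
```

View pics/top0.png

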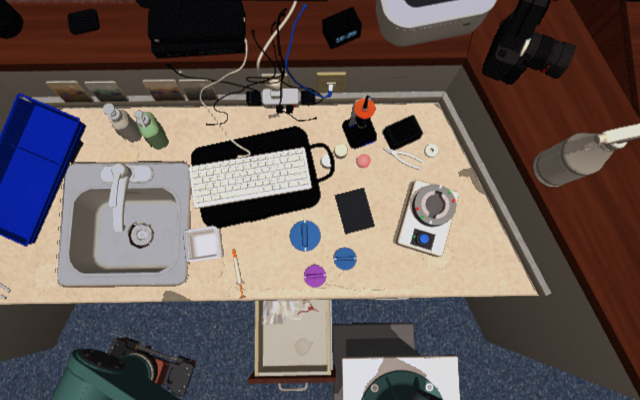

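View pics/side0.png

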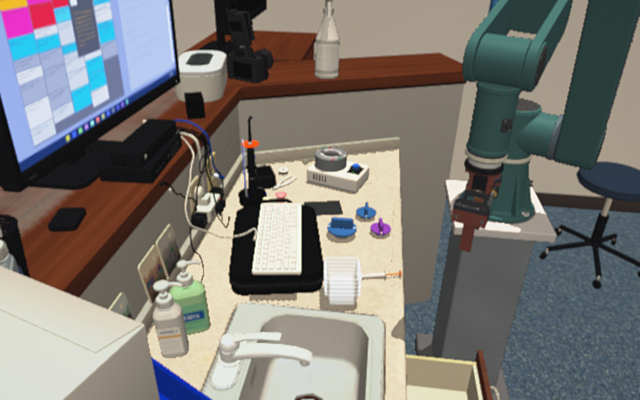

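```bash
cat > h.py <<'E'
import numpy as np, cv2
from bench import *
def K(n):
    p=camera_params(n); return 200/np.tan(np.radians(p["fovy"]/2)),p["cx"],p["cy"],p["T"]
def ray(n,u,v):
    f,cx,cy,T=K(n); return T[:3,3],T[:3,:3]@np.array([(u-cx)/f,(v-cy)/f,1])
def onz(n,u,v,z):
    o,d=ray(n,u,v); return o+d*(z-o[2])/d[2]
def proj(n,P):
    f,cx,cy,T=K(n); q=T[:3,:3].T@(np.asarray(P,float)-T[:3,3]); return q[0]/q[2]*f+cx,q[1]/q[2]*f+cy
def tri(a,b):
    (o1,d1),(o2,d2)=ray("top",*a),ray("side",*b)
    s=np.linalg.lstsq(np.c_[d1,-d2],o2-o1,rcond=None)[0]
    p,q=o1+d1*s[0],o2+d2*s[1]; return (p+q)/2,np.linalg.norm(p-q)
E
python3 - <<'E'
import cv2
t=cv2.imread("pics/top0.png");s=cv2.imread("pics/side0.png")
def c(im,x,y,w,h,k,n): cv2.imwrite(f"pics/{n}.png",cv2.resize(im[y:y+h,x:x+w],None,fx=k,fy=k,interpolation=cv2.INTER_CUBIC))
c(t,385,170,80,90,6,"c_mix_t");c(t,280,210,90,85,6,"c_lid_t")
c(s,290,135,90,60,8,"c_mix_s");c(s,315,190,90,60,8,"c_lid_s")
E
```

```text
(no output)
```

View pics/c_mix_t.png

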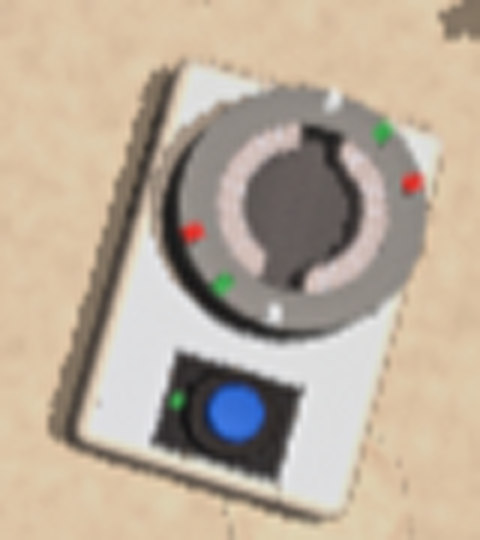

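View pics/c_lid_t.png

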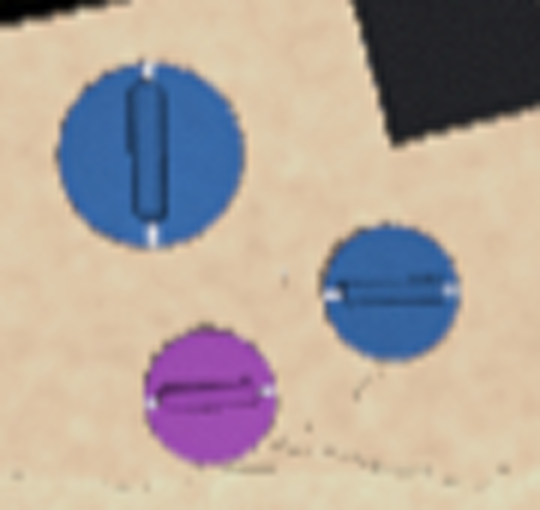

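View pics/c_mix_s.png

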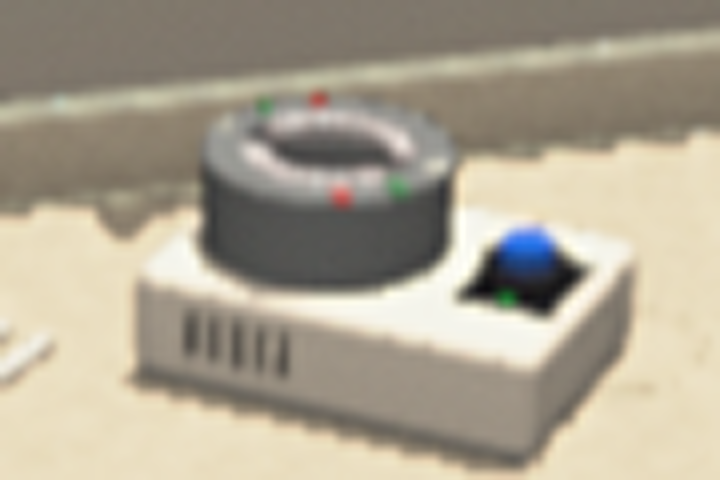

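View pics/c_lid_s.png

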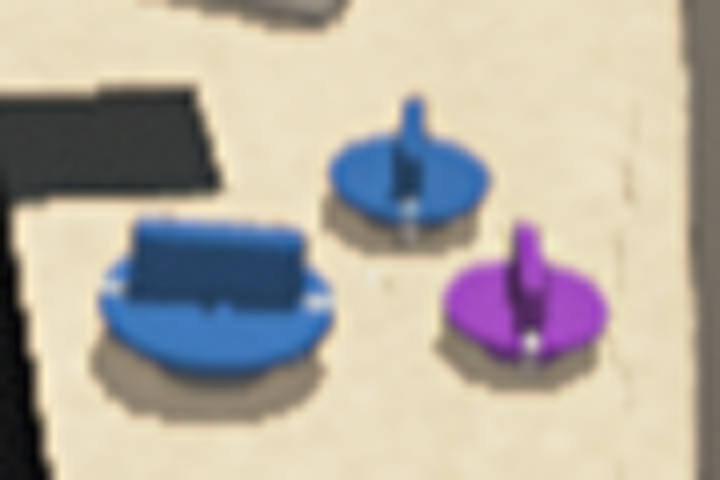

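Run:
```python
from h import *
t=cv2.imread("pics/top0.png");s=cv2.imread("pics/side0.png")
H=cv2.cvtColor(t,cv2.COLOR_BGR2HSV); Hs=cv2.cvtColor(s,cv2.COLOR_BGR2HSV)
def comps(H,lo,hi,roi,amin=2):
    m=cv2.inRange(H,lo,hi); x,y,w,h=roi; M=np.zeros_like(m); M[y:y+h,x:x+w]=m[y:y+h,x:x+w]
    n,l,st,c=cv2.connectedComponentsWithStats(M)
    return [(st[i,4],c[i],(l==i).astype(np.uint8)) for i in range(1,n) if st[i,4]>=amin]
R=(385,170,80,90)
for nm,lo,hi in [("red",(0,120,100),(8,255,255)),("red2",(172,120,100),(180,255,255)),("green",(45,90,60),(80,255,255)),("blue",(100,120,80),(125,255,255))]:
    for a,c,_ in comps(H,lo,hi,R): print("top",nm,a,c.round(2),onz("top",*c,.1).round(4))
    for a,c,_ in comps(Hs,lo,hi,(290,135,90,60)): print("side",nm,a,c.round(2),onz("side",*c,.1).round(4))
# white marks: brightness around collar
for a,c,m in comps(H,(100,100,60),(125,255,255),(280,210,90,60),40):
    ct=max(cv2.findContours(m,0,2)[0],key=cv2.contourArea); e=cv2.fitEllipse(cv2.convexHull(ct)); print("lid top",a,c,e,onz("top",*e[0],.027))
for a,c,m in comps(Hs,(95,100,40),(125,255,255),(315,190,90,60),40):
    ct=max(cv2.findContours(m,0,2)[0],key=cv2.contourArea);print("lid side",a,c,cv2.boundingRect(ct))
for nm,(u,v) in {"w1":(385+333/6-.4,170+100/6-.4),"w2":(385+276/6-.4,170+313/6-.4)}.items(): print(nm,onz("top",u,v,.1))
for nm,(u,v) in {"p1":(280+149/6-.4,210+70/6-.4),"p2":(280+153/6-.4,210+235/6-.4)}.items(): print(nm,onz("top",u,v,.027))
for nm,(u,v) in {"p1":(315+113/8-.4,190+287/8-.4),"p2":(315+319/8-.4,190+300/8-.4)}.items(): print("side",nm,onz("side",u,v,.027))
print(onz("side",290+435/8,135+163/8,.1))
b=(385+237/6-.4,170+413/6-.4);print(b);
for z in(.055,.06,.065,.07):print(z,onz("top",*b,z))
print(tri(b,(290+527/8-.4,135+245/8-.4)))
```

```text
top red 9 [453. 200.] [ 0.5702 -0.1464  0.1   ]
top red 10 [416.5 208.2] [ 0.5495 -0.0473  0.1   ]
side red 2 [332.  159.5] [ 0.5475 -0.0411  0.1   ]
top green 6 [448.17 191.83] [ 0.5927 -0.1347  0.1   ]
top green 10 [421.5 217. ] [ 0.5255 -0.0596  0.1   ]
top green 7 [414.   236.29] [ 0.4743 -0.0372  0.1   ]
side green 4 [353.   171.75] [0.4712 0.0408 0.1   ]
top blue 82 [423.71 238.33] [ 0.4685 -0.0628  0.1   ]
side blue 30 [355.27 166.17] [ 0.4664 -0.0018  0.1   ]
lid top 694 [304.60951009 235.29971182] ((304.60101318359375, 235.33375549316406), (29.645122528076172, 29.747276306152344), 96.32085418701172) [0.48800462 0.25619412 0.027     ]
lid top 360 [344.71666667 258.13888889] ((344.65228271484375, 258.1725769042969), (21.116588592529297, 21.733741760253906), 118.77263641357422) [0.42245793 0.14513911 0.027     ]
lid side 160 [365.775   211.54375] (357, 203, 19, 15)
lid side 412 [341.4538835  226.93203883] (328, 218, 28, 19)
w1 [ 0.60831851 -0.11372915  0.1       ]
w2 [ 0.51236141 -0.08326023  0.1       ]
p1 [0.52775909 0.25631989 0.027     ]
p2 [0.45036684 0.25512818 0.027     ]
side p1 [0.52460926 0.25886038 0.027     ]
side p2 [0.44926855 0.25614211 0.027     ]
[ 0.50872538 -0.08136208  0.1       ]
(424.1, 238.4333333333333)
0.055 [ 0.47175101 -0.07322946  0.055     ]
0.06 [ 0.47135313 -0.07218016  0.06      ]
0.065 [ 0.47095525 -0.07113086  0.065     ]
0.07 [ 0.47055737 -0.07008156  0.07      ]
(array([ 0.46935297, -0.06982379,  0.07111786]), np.float64(0.002223893982637494))
```

```bash
cat >> h.py <<'E'
from scipy.spatial.transform import Rotation as Ro
def delta(P,yaw=None):
    s=sense(); q=s["eef_rot"]; R=Ro.from_quat([q[1],q[2],q[3],q[0]])
    d=R.inv().apply(np.asarray(P)-s["position"]); x=R.apply([1,0,0]); z=R.apply([0,0,1])
    print("d mm",(d*1e3).round(1),"yaw",np.degrees(np.arctan2(x[1],x[0])).round(2),"tilt",z.round(4),"t",s["clock"],"F",s["force"].round(2),"gap",s["finger_gap"])
    if yaw is not None:
        T=Ro.from_euler("z",yaw,degrees=True)*Ro.from_matrix(np.array([[1,0,0],[0,-1,0],[0,0,-1]]))
        print("rotvec deg",np.degrees((R.inv()*T).as_rotvec()).round(2))
E
python3 -c "
from h import *
delta([.471,-.0693,.12],162)"
```

```text
d mm [-468.  -511.8  102.7] yaw 161.05 tilt [-7.0e-04 -1.5e-03 -1.0e+00] t 0.1 F [-1.09  0.45  0.99] gap 0.998284954962025
rotvec deg [-0.1  -0.01 -0.95]
```

Call:
{"method": "drive_tool", "body": {"series": [{"dx":-0.468,"dy":-0.512,"dz":0,"wz":-1,"hand":0},{"dx":-0.468,"dy":-0.512,"dz":0,"wz":-1,"hand":0},{"dx":-0.468,"dy":-0.512,"dz":0,"wz":-1,"hand":0},{"dx":-0.468,"dy":-0.512,"dz":0,"wz":-1,"hand":0},{"dx":-0.468,"dy":-0.512,"dz":0,"wz":-1,"hand":0},{"dx":-0.468,"dy":-0.512,"dz":0,"wz":-1,"hand":0},{"dx":-0.468,"dy":-0.512,"dz":0,"wz":-1,"hand":0},{"dx":-0.468,"dy":-0.512,"dz":0,"wz":-1,"hand":0},{"dx":-0.468,"dy":-0.512,"dz":0,"wz":-1,"hand":0},{"dx":-0.468,"dy":-0.512,"dz":0,"wz":-1,"hand":0},{"dx":-0.468,"dy":-0.512,"dz":0,"wz":-1,"hand":0},{"dx":-0.468,"dy":-0.512,"dz":0,"wz":-1,"hand":0}], "squeeze": 40}}

```text
validation failed for argument at $.se...
```

```bash
python3 -c "
from h import *
delta([.471,-.0693,.1],162)"
```

```text
d mm [-468.  -511.7  122.7] yaw 161.05 tilt [-7.0e-04 -1.5e-03 -1.0e+00] t 0.1 F [-1.09  0.45  0.99] gap 0.998284954962025
rotvec deg [-0.1  -0.01 -0.95]
```

Call:
{"method": "drive_tool", "body": {"series": [{"dx":-0.028,"dy":-0.03,"dz":0.0,"hand":0.001}]}}

```text
validation failed for argument at $.se...
```

Call:
{"method": "drive_tool", "body": {"series": [{"dx":-0.028,"dy":-0.03,"dz":0.0,"wx":0.0,"wy":0.0,"wz":0.0,"hand":0.0}], "squeeze": 40}}

```text
clock: 0.18
position: [0.2105, 0.5347, 0.2223]
eef_rot: [-0.001, 0.163, 0.987, 0.002]
force: [1.5, 0.3, 0.1]
finger_gap: 0.957
```

Call:
{"method": "drive_tool", "body": {"series": [{"dx":-0.44,"dy":-0.482,"dz":0,"wx":0,"wy":0,"wz":-1,"hand":0},{"dx":-0.44,"dy":-0.482,"dz":0,"wx":0,"wy":0,"wz":-1,"hand":0},{"dx":-0.44,"dy":-0.482,"dz":0,"wx":0,"wy":0,"wz":-1,"hand":0},{"dx":-0.44,"dy":-0.482,"dz":0,"wx":0,"wy":0,"wz":-1,"hand":0},{"dx":-0.44,"dy":-0.482,"dz":0,"wx":0,"wy":0,"wz":-1,"hand":0},{"dx":-0.44,"dy":-0.482,"dz":0,"wx":0,"wy":0,"wz":-1,"hand":0},{"dx":-0.44,"dy":-0.482,"dz":0,"wx":0,"wy":0,"wz":-1,"hand":0},{"dx":-0.44,"dy":-0.482,"dz":0,"wx":0,"wy":0,"wz":-1,"hand":0},{"dx":-0.44,"dy":-0.482,"dz":0,"wx":0,"wy":0,"wz":-1,"hand":0},{"dx":-0.44,"dy":-0.482,"dz":0,"wx":0,"wy":0,"wz":-1,"hand":0},{"dx":-0.44,"dy":-0.482,"dz":0,"wx":0,"wy":0,"wz":-1,"hand":0},{"dx":-0.44,"dy":-0.482,"dz":0,"wx":0,"wy":0,"wz":-1,"hand":0}]}}

```text
clock: 1.18
position: [0.4105, 0.0692, 0.2226]
eef_rot: [-0.0, 0.156, 0.988, 0.0]
force: [0.7, 0.1, -0.1]
finger_gap: 0.054
```

```bash
python3 -c "
from h import *
delta([.471,-.0693,.1],162)"
```

```text
d mm [-100.2 -113.1  122.6] yaw 162.04 tilt [-0.  0. -1.] t 1.1833 F [ 0.75  0.14 -0.13] gap 0.053927377795115854
rotvec deg [ 0.   -0.    0.04]
```

Call:
{"method": "drive_tool", "body": {"series": [{"dx":-0.1,"dy":-0.113,"dz":0.06,"wx":0,"wy":0,"wz":0,"hand":0},{"dx":-0.1,"dy":-0.113,"dz":0.11,"wx":0,"wy":0,"wz":0,"hand":0},{"dx":-0.1,"dy":-0.113,"dz":0.11,"wx":0,"wy":0,"wz":0,"hand":0},{"dx":-0.1,"dy":-0.113,"dz":0.11,"wx":0,"wy":0,"wz":0,"hand":0},{"dx":-0.1,"dy":-0.113,"dz":0.11,"wx":0,"wy":0,"wz":0,"hand":0},{"dx":-0.1,"dy":-0.113,"dz":0.11,"wx":0,"wy":0,"wz":0,"hand":0},{"dx":-0.1,"dy":-0.113,"dz":0.11,"wx":0,"wy":0,"wz":0,"hand":0}]}}

```text
clock: 1.77
position: [0.4699, -0.0674, 0.1117]
eef_rot: [-0.001, 0.157, 0.988, 0.0]
force: [0.3, 0.7, -0.0]
finger_gap: 0.002
```

```bash
python3 -c "
from h import *
delta([.471,-.0693,.08],162)
s=read_camera('side');t=read_camera('top')
a=cv2.resize(s[120:195,290:390],None,fx=6,fy=6,interpolation=2);b=cv2.resize(t[180:270,385:465],None,fx=6,fy=6,interpolation=2)
cv2.imwrite('pics/s1.png',a);cv2.imwrite('pics/t1.png',b)"
```

```text
d mm [-1.7 -1.5 31.7] yaw 161.92 tilt [-0.0029  0.001  -1.    ] t 1.7667 F [ 0.33  0.66 -0.01] gap 0.002237795928498214
rotvec deg [ 0.   -0.17 -0.08]
```

View pics/s1.png

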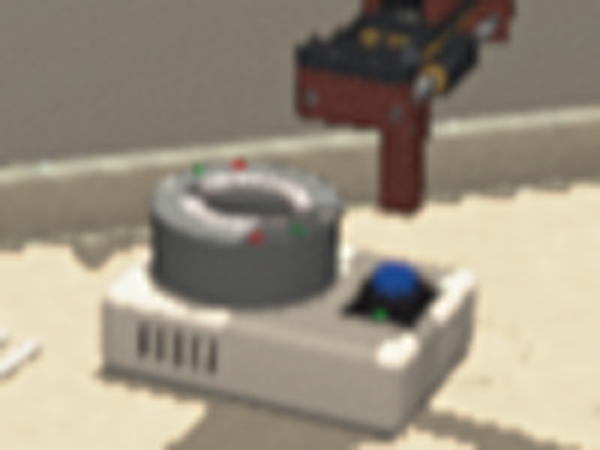

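The closed fingers hang over the button (side crop: fingertip at about (401,210), button at (397,280)). Now I press in small steps.

Call:
{"method": "drive_tool", "body": {"series": [{"dx":-0.001,"dy":-0.001,"dz":0.02,"wx":0,"wy":0,"wz":0,"hand":0},{"dx":-0.001,"dy":-0.001,"dz":0.034,"wx":0,"wy":0,"wz":0,"hand":0},{"dx":-0.001,"dy":-0.001,"dz":0.038,"wx":0,"wy":0,"wz":0,"hand":0},{"dx":-0.001,"dy":-0.001,"dz":0.04,"wx":0,"wy":0,"wz":0,"hand":0},{"dx":-0.001,"dy":-0.001,"dz":0.042,"wx":0,"wy":0,"wz":0,"hand":0},{"dx":-0.001,"dy":-0.001,"dz":0.042,"wx":0,"wy":0,"wz":0,"hand":0}]}}

```text
clock: 2.37
position: [0.4711, -0.0673, 0.0714]
eef_rot: [-0.0, 0.156, 0.988, 0.0]
force: [-1.6, 3.5, 4.1]
finger_gap: 0.003
```

Call:
{"method": "drive_tool", "body": {"series": [{"dx":0,"dy":0,"dz":0.001,"wx":0,"wy":0,"wz":0,"hand":0},{"dx":0,"dy":0,"dz":0.002,"wx":0,"wy":0,"wz":0,"hand":0},{"dx":0,"dy":0,"dz":0.002,"wx":0,"wy":0,"wz":0,"hand":0}]}}

```text
clock: 2.62
position: [0.4713, -0.0675, 0.071]
eef_rot: [0.0, 0.156, 0.988, 0.0]
force: [-5.3, 5.3, 21.2]
finger_gap: 0.002
```

```bash
python3 -c "
from h import *
s=read_camera('side');t=read_camera('top')
a=cv2.resize(s[120:195,290:390],None,fx=8,fy=8,interpolation=2);b=cv2.resize(t[180:270,385:465],None,fx=6,fy=6,interpolation=2)
cv2.imwrite('pics/s2.png',a);cv2.imwrite('pics/t2.png',b);delta([.471,-.0693,.08],162)"
```

```text
d mm [-0.3 -1.9 -9. ] yaw 162.05 tilt [ 7.e-04  6.e-04 -1.e+00] t 2.7167 F [-6.23  4.75 21.61] gap 0.004776045393120242
rotvec deg [0.05 0.03 0.05]
```

View pics/s2.png

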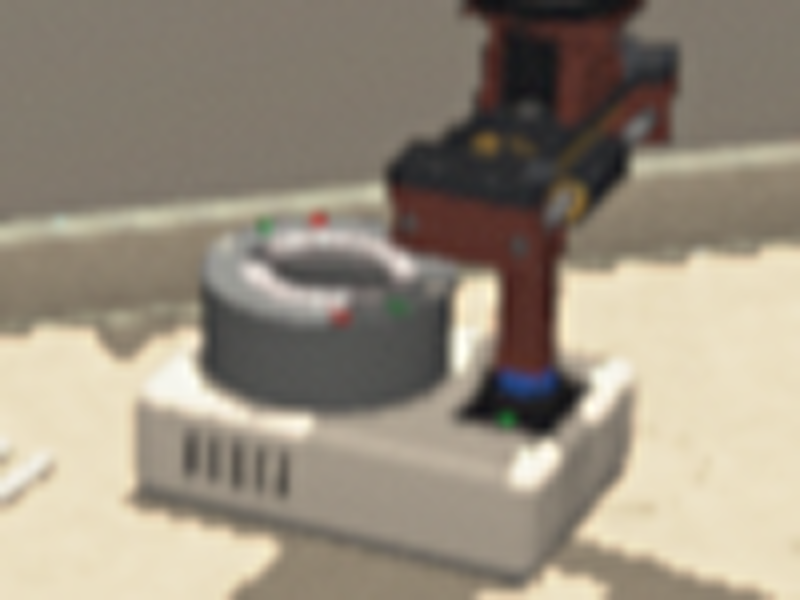

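View pics/t2.png

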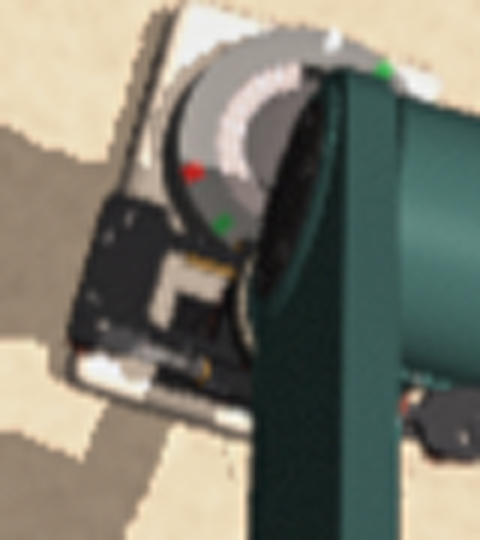

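Call:
{"method": "drive_tool", "body": {"series": [{"dx":0,"dy":0,"dz":-0.006,"wx":0,"wy":0,"wz":0,"hand":0},{"dx":0,"dy":0,"dz":-0.012,"wx":0,"wy":0,"wz":0,"hand":0},{"dx":0,"dy":0,"dz":-0.05,"wx":0,"wy":0,"wz":0,"hand":0.087},{"dx":0,"dy":0,"dz":-0.09,"wx":0,"wy":0,"wz":0,"hand":0.087},{"dx":0,"dy":0,"dz":-0.09,"wx":0,"wy":0,"wz":0,"hand":0.087},{"dx":0,"dy":0,"dz":-0.09,"wx":0,"wy":0,"wz":0,"hand":0.087}]}}

```text
clock: 3.22
position: [0.4738, -0.069, 0.1615]
eef_rot: [0.003, 0.156, 0.988, -0.001]
force: [-0.0, -0.5, -1.0]
finger_gap: 0.27
```

```bash
python3 -c "
from h import *
s=read_camera('side')
a=cv2.resize(s[120:195,290:390],None,fx=8,fy=8,interpolation=2)
cv2.imwrite('pics/s3.png',a)
s2=cv2.imread('pics/s2.png')
delta([.489,.2562,.12],181)
print(delta([.489,.2562,.032],181))"
```

```text
d mm [ 84.2 314.2  39.4] yaw 162.06 tilt [ 0.003  -0.0012 -1.    ] t 3.2667 F [ 0.36 -0.36 -0.23] gap 0.31464811711935314
rotvec deg [ -0.04   0.18 -18.94]
d mm [ 84.5 314.2 127.4] yaw 162.06 tilt [ 0.003  -0.0012 -1.    ] t 3.2667 F [ 0.36 -0.36 -0.23] gap 0.31464811711935314
rotvec deg [ -0.04   0.18 -18.94]
None
```

View pics/s3.png

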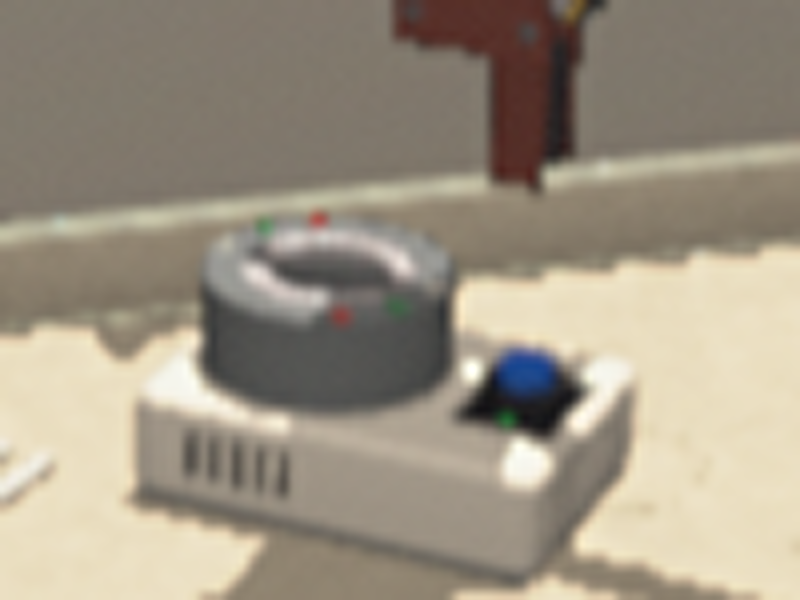

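```bash
python3 -c "
from h import *
def zz(p): u,v=proj('side',p); return round((u-290)*8,1),round((v-120)*8,1)
import math
yv=np.array([math.cos(math.radians(72)),math.sin(math.radians(72)),0])
for c in [(.4713,-.0675,.071)]:
  for k in(-.0135,0,.0135): print('finger tip',k,zz(np.array(c)+k*yv))
for z in(.055,.065,.071,.077):
  b=np.array([.471,-.069,z]); print(z,[zz(b+k*yv) for k in(-.013,0,.013)])
print('collar marks check', zz([.5495,-.0473,.1]),zz([.5255,-.0596,.1]))
import cv2
for n in('s2','s3'):
  a=cv2.imread(f'pics/{n}.png'); H=cv2.cvtColor(a,40); m=cv2.inRange(H,(100,130,60),(125,255,255)); ys,xs=np.where(m[300:,450:620]); print(n,ys.min()+300,ys.max()+300,xs.min()+450,xs.max()+450)
"
```

```text
finger tip -0.0135 (np.float64(527.8), np.float64(351.6))
finger tip 0 (np.float64(516.4), np.float64(363.7))
finger tip 0.0135 (np.float64(504.8), np.float64(375.9))
0.055 [(np.float64(526.3), np.float64(383.9)), (np.float64(515.3), np.float64(395.6)), (np.float64(504.2), np.float64(407.5))]
0.065 [(np.float64(527.6), np.float64(363.1)), (np.float64(516.5), np.float64(374.8)), (np.float64(505.4), np.float64(386.6))]
0.071 [(np.float64(528.3), np.float64(350.6)), (np.float64(517.3), np.float64(362.2)), (np.float64(506.1), np.float64(374.0))]
0.077 [(np.float64(529.1), np.float64(338.1)), (np.float64(518.0), np.float64(349.6)), (np.float64(506.8), np.float64(361.3))]
collar marks check (np.float64(332.8), np.float64(309.5)) (np.float64(391.7), np.float64(301.3))
s2 375 397 497 557
s3 355 396 496 555
```

```bash
python3 -c "
from h import *
delta([.4707,-.0687,.085],162)"
```

```text
d mm [ 1.7 -0.6 74.8] yaw 162.06 tilt [ 0.003  -0.0012 -1.    ] t 3.2667 F [ 0.36 -0.36 -0.23] gap 0.31464811711935314
rotvec deg [-0.01  0.18  0.06]
```

Call:
{"method": "drive_tool", "body": {"series": [{"dx":0,"dy":-0.001,"dz":0.0,"wx":0,"wy":0,"wz":0,"hand":0},{"dx":0,"dy":-0.001,"dz":0.02,"wx":0,"wy":0,"wz":0,"hand":0},{"dx":0,"dy":-0.001,"dz":0.05,"wx":0,"wy":0,"wz":0,"hand":0},{"dx":0,"dy":-0.001,"dz":0.07,"wx":0,"wy":0,"wz":0,"hand":0},{"dx":0,"dy":-0.001,"dz":0.076,"wx":0,"wy":0,"wz":0,"hand":0},{"dx":0,"dy":-0.001,"dz":0.076,"wx":0,"wy":0,"wz":0,"hand":0},{"dx":0,"dy":-0.001,"dz":0.076,"wx":0,"wy":0,"wz":0,"hand":0}]}}

```text
clock: 3.85
position: [0.4705, -0.0692, 0.0822]
eef_rot: [-0.001, 0.156, 0.988, 0.0]
force: [0.4, -0.3, -0.7]
finger_gap: 0.002
```

Call:
{"method": "drive_tool", "body": {"series": [{"dx":0,"dy":0,"dz":0.002,"wx":0,"wy":0,"wz":0,"hand":0},{"dx":0,"dy":0,"dz":0.006,"wx":0,"wy":0,"wz":0,"hand":0},{"dx":0,"dy":0,"dz":0.0065,"wx":0,"wy":0,"wz":0,"hand":0},{"dx":0,"dy":0,"dz":0.0065,"wx":0,"wy":0,"wz":0,"hand":0}]}}

```text
clock: 4.18
position: [0.4721, -0.0696, 0.0768]
eef_rot: [0.001, 0.156, 0.988, -0.0]
force: [0.8, -1.4, 1.7]
finger_gap: 0.003
```

Call:
{"method": "drive_tool", "body": {"series": [{"dx":0,"dy":0,"dz":0.0015,"wx":0,"wy":0,"wz":0,"hand":0},{"dx":0,"dy":0,"dz":0.0015,"wx":0,"wy":0,"wz":0,"hand":0},{"dx":0,"dy":0,"dz":0.0015,"wx":0,"wy":0,"wz":0,"hand":0}]}}

```text
clock: 4.43
position: [0.472, -0.0696, 0.0751]
eef_rot: [0.001, 0.156, 0.988, -0.0]
force: [1.2, -0.5, 2.7]
finger_gap: 0.004
```

Call:
{"method": "drive_tool", "body": {"series": [{"dx":0,"dy":0,"dz":0.0015,"wx":0,"wy":0,"wz":0,"hand":0},{"dx":0,"dy":0,"dz":0.0015,"wx":0,"wy":0,"wz":0,"hand":0},{"dx":0,"dy":0,"dz":0.0015,"wx":0,"wy":0,"wz":0,"hand":0}]}}

```text
clock: 4.68
position: [0.472, -0.0696, 0.0734]
eef_rot: [0.001, 0.156, 0.988, -0.0]
force: [2.9, -0.8, 3.8]
finger_gap: 0.003
```

Call:
{"method": "drive_tool", "body": {"series": [{"dx":0,"dy":0,"dz":0.002,"wx":0,"wy":0,"wz":0,"hand":0},{"dx":0,"dy":0,"dz":0.004,"wx":0,"wy":0,"wz":0,"hand":0},{"dx":0,"dy":0,"dz":0.004,"wx":0,"wy":0,"wz":0,"hand":0},{"dx":0,"dy":0,"dz":0.004,"wx":0,"wy":0,"wz":0,"hand":0}]}}

```text
clock: 5.02
position: [0.4721, -0.0696, 0.0709]
eef_rot: [0.001, 0.156, 0.988, -0.0]
force: [-1.9, 0.3, 25.3]
finger_gap: 0.01
```

Call:
{"method": "drive_tool", "body": {"series": [{"dx":0,"dy":0,"dz":-0.006,"wx":0,"wy":0,"wz":0,"hand":0},{"dx":0,"dy":0,"dz":-0.014,"wx":0,"wy":0,"wz":0,"hand":0},{"dx":0,"dy":0,"dz":-0.05,"wx":0,"wy":0,"wz":0,"hand":0.087},{"dx":0,"dy":0,"dz":-0.08,"wx":0,"wy":0,"wz":0,"hand":0.087},{"dx":0.02,"dy":0.05,"dz":-0.08,"wx":0,"wy":0,"wz":-6,"hand":0.087},{"dx":0.04,"dy":0.09,"dz":-0.08,"wx":0,"wy":0,"wz":-12,"hand":0.087},{"dx":0.06,"dy":0.13,"dz":-0.08,"wx":0,"wy":0,"wz":-19,"hand":0.087},{"dx":0.084,"dy":0.2,"dz":-0.08,"wx":0,"wy":0,"wz":-19,"hand":0.087},{"dx":0.084,"dy":0.28,"dz":-0.08,"wx":0,"wy":0,"wz":-19,"hand":0.087},{"dx":0.084,"dy":0.314,"dz":-0.08,"wx":0,"wy":0,"wz":-19,"hand":0.087},{"dx":0.084,"dy":0.314,"dz":-0.08,"wx":0,"wy":0,"wz":-19,"hand":0.087},{"dx":0.084,"dy":0.314,"dz":-0.08,"wx":0,"wy":0,"wz":-19,"hand":0.087}]}}

```text
clock: 6.02
position: [0.4862, 0.2573, 0.1484]
eef_rot: [-0.002, -0.009, 1.0, -0.001]
force: [1.2, -1.1, -0.5]
finger_gap: 0.722
```

```bash
python3 -c "
from h import *
delta([.489,.2562,.032],181)
t=read_camera('top');s=read_camera('side')
a=cv2.resize(s[170:270,290:390],None,fx=5,fy=5,interpolation=2);b=cv2.resize(t[200:270,260:360],None,fx=5,fy=5,interpolation=2)
cv2.imwrite('pics/l1.png',np.vstack([a[:,:],b])[:])
c=cv2.resize(s[120:195,290:390],None,fx=8,fy=8,interpolation=2);cv2.imwrite('pics/s4.png',c)
"
```

```text
d mm [ -3.1  -1.  116.4] yaw -178.91 tilt [-0.0032 -0.0011 -1.    ] t 6.0167 F [ 1.15 -1.11 -0.54] gap 0.7216262242353477
rotvec deg [-0.06 -0.18  0.09]
```

View pics/s4.png

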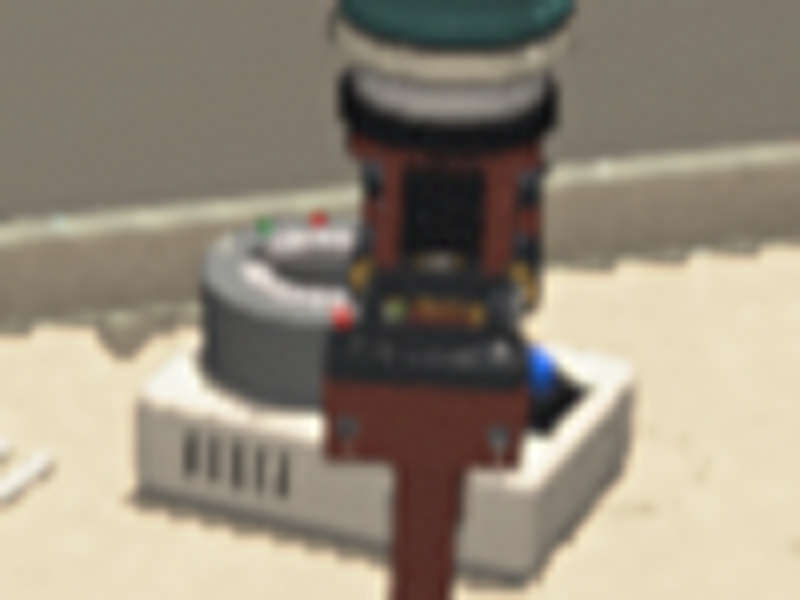

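View pics/l1.png

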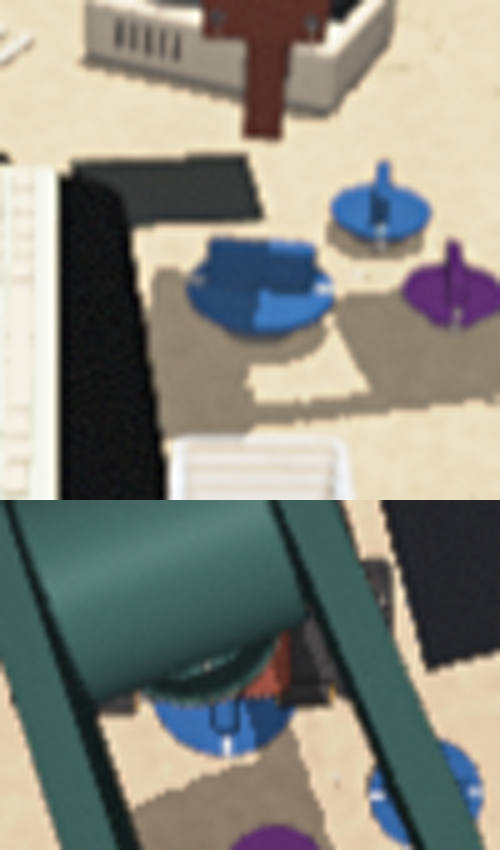

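Call:
{"method": "drive_tool", "body": {"series": [{"dx":-0.002,"dy":-0.001,"dz":0.03,"wx":0,"wy":0,"wz":0,"hand":0.087},{"dx":-0.002,"dy":-0.001,"dz":0.07,"wx":0,"wy":0,"wz":0,"hand":0.087},{"dx":-0.002,"dy":-0.001,"dz":0.1,"wx":0,"wy":0,"wz":0,"hand":0.087},{"dx":-0.002,"dy":-0.001,"dz":0.112,"wx":0,"wy":0,"wz":0,"hand":0.087},{"dx":-0.002,"dy":-0.001,"dz":0.112,"wx":0,"wy":0,"wz":0,"hand":0.087},{"dx":-0.002,"dy":-0.001,"dz":0.112,"wx":0,"wy":0,"wz":0,"hand":0.087}]}}

```text
clock: 6.62
position: [0.4882, 0.2529, 0.0362]
eef_rot: [-0.002, -0.009, 1.0, -0.001]
force: [-0.5, -0.2, 0.0]
finger_gap: 0.992
```

```bash
python3 -c "
from h import *
delta([.488,.2565,.032],181)
s=read_camera('side')
a=cv2.resize(s[170:270,290:390],None,fx=6,fy=6,interpolation=2)
cv2.imwrite('pics/l2.png',a)
"
```

```text
d mm [0.1 3.6 4.2] yaw -178.98 tilt [-0.0042 -0.0018 -1.    ] t 6.6167 F [-0.55 -0.19  0.02] gap 0.9918022028759561
rotvec deg [-0.1  -0.24  0.02]
```

View pics/l2.png

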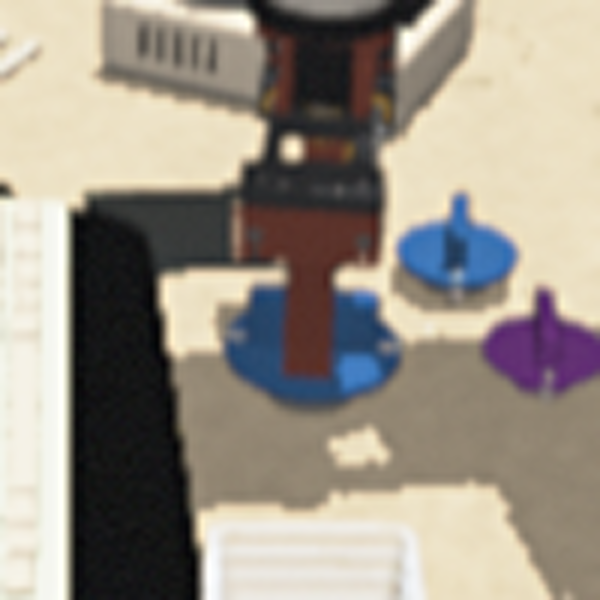

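```bash
python3 -c "
from h import *
z=lambda p:((np.array(proj('side',p))-[290,170])*6).round(1)
for y in(.3,.305,.31): print(z([.4882,y,.036]))
print(z([.488,.2565,.027]),z([.489,.2565,.027]), z([.488,.2565,.057]))
s=cv2.imread('pics/l2.png');H=cv2.cvtColor(s,40)
for y in(320,340,360,370): 
  r=s[y].astype(int); i=np.where((r[:,2]>r[:,0]+15)&(np.abs(np.arange(600)-308)<40))[0]; print(y,i.min(),i.max())
"
```

```text
[300.1 369.3]
[299.1 375. ]
[298.2 380.8]
[307.5 336.4] [305.4 336.3] [309.9 284. ]
320 287 330
340 286 329
360 286 328
370 286 327
```

Call:
{"method": "drive_tool", "body": {"series": [{"dx":-0.001,"dy":0.0035,"dz":0.004,"wx":0,"wy":0,"wz":0,"hand":0.087},{"dx":-0.001,"dy":0.0035,"dz":0.004,"wx":0,"wy":0,"wz":0,"hand":0.0},{"dx":-0.001,"dy":0.0035,"dz":0.004,"wx":0,"wy":0,"wz":0,"hand":0.0},{"dx":-0.001,"dy":0.0035,"dz":0.004,"wx":0,"wy":0,"wz":0,"hand":0.0},{"dx":-0.001,"dy":0.0035,"dz":0.004,"wx":0,"wy":0,"wz":0,"hand":0.0},{"dx":-0.001,"dy":0.0035,"dz":0.004,"wx":0,"wy":0,"wz":0,"hand":0.0},{"dx":-0.001,"dy":0.0035,"dz":0.004,"wx":0,"wy":0,"wz":0,"hand":0.0},{"dx":-0.001,"dy":0.0035,"dz":0.004,"wx":0,"wy":0,"wz":0,"hand":0.0},{"dx":-0.001,"dy":0.0035,"dz":0.004,"wx":0,"wy":0,"wz":0,"hand":0.0},{"dx":-0.001,"dy":0.0035,"dz":0.004,"wx":0,"wy":0,"wz":0,"hand":0.0},{"dx":-0.001,"dy":0.0035,"dz":0.004,"wx":0,"wy":0,"wz":0,"hand":0.0},{"dx":-0.001,"dy":0.0035,"dz":0.004,"wx":0,"wy":0,"wz":0,"hand":0.0}], "squeeze": 45}}

```text
clock: 7.67
position: [0.491, 0.2578, 0.0331]
eef_rot: [-0.0, -0.009, 1.0, -0.0]
force: [-0.1, -0.0, -0.0]
finger_gap: 0.19
```

```bash
python3 -c "
from h import *
delta([.489,.2565,.032],181);print(sense()['position'])
"
```

```text
d mm [ 2.  -1.3  1.1] yaw -178.95 tilt [-0.e+00 -1.e-04 -1.e+00] t 7.6667 F [-0.07 -0.01 -0.  ] gap 0.19041130174226711
rotvec deg [-0.01 -0.    0.05]
[0.4909717  0.2578226  0.03313001]
```

Call:
{"method": "drive_tool", "body": {"series": [{"dx":0,"dy":0,"dz":0,"wx":0,"wy":0,"wz":0,"hand":0.0},{"dx":0,"dy":0,"dz":0,"wx":0,"wy":0,"wz":0,"hand":0.0},{"dx":0,"dy":0,"dz":0,"wx":0,"wy":0,"wz":0,"hand":0.0},{"dx":0,"dy":0,"dz":0,"wx":0,"wy":0,"wz":0,"hand":0.0}]}}

```text
clock: 8.0
position: [0.4909, 0.2578, 0.0331]
eef_rot: [-0.0, -0.009, 1.0, -0.0]
force: [-0.8, -0.3, -0.2]
finger_gap: 0.156
```

```bash
python3 -c "
from h import *
delta([.489,.2565,.032],181);print(sense()['position'])
s=read_camera('side')
a=cv2.resize(s[170:270,290:390],None,fx=6,fy=6,interpolation=2)
cv2.imwrite('pics/l3.png',a)
"
```

```text
d mm [ 1.9 -1.3  1.1] yaw -178.95 tilt [-1.e-04 -2.e-04 -1.e+00] t 8.0 F [-0.83 -0.31 -0.17] gap 0.15571995613503495
rotvec deg [-0.01 -0.01  0.05]
[0.49090872 0.25780153 0.03309755]
```

View pics/l3.png

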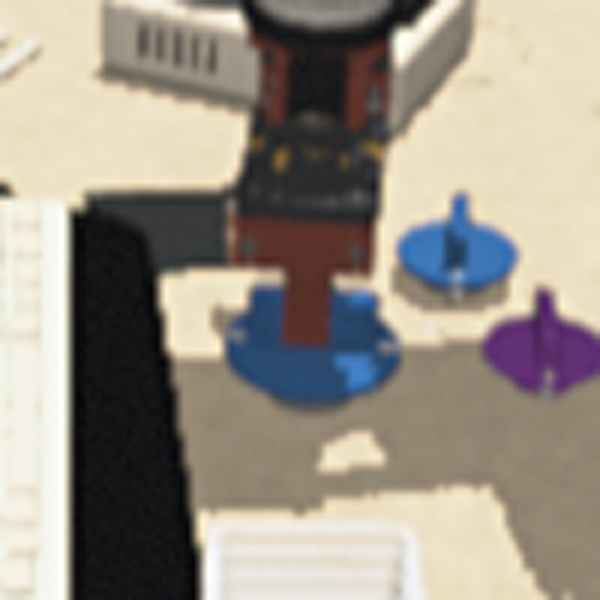

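```bash
python3 -c "
from h import *
delta([.5617,-.0962,.175],162)
"
```

```text
d mm [ -64.3 -355.3 -141.9] yaw -178.95 tilt [-1.e-04 -1.e-04 -1.e+00] t 8.05 F [ 0.17 -1.1  -0.69] gap 0.15442204450550057
rotvec deg [-1.000e-02 -0.000e+00  1.905e+01]
```

Call:
{"method": "drive_tool", "body": {"series": [{"dx":0,"dy":0,"dz":-0.02,"wx":0,"wy":0,"wz":0,"hand":0.0},{"dx":0,"dy":0,"dz":-0.06,"wx":0,"wy":0,"wz":0,"hand":0.0},{"dx":0,"dy":0,"dz":-0.1,"wx":0,"wy":0,"wz":0,"hand":0.0},{"dx":0,"dy":0,"dz":-0.14,"wx":0,"wy":0,"wz":0,"hand":0.0},{"dx":-0.006,"dy":-0.036,"dz":-0.142,"wx":0,"wy":0,"wz":3,"hand":0.0},{"dx":-0.012,"dy":-0.072,"dz":-0.142,"wx":0,"wy":0,"wz":6,"hand":0.0},{"dx":-0.02,"dy":-0.11,"dz":-0.142,"wx":0,"wy":0,"wz":9,"hand":0.0},{"dx":-0.027,"dy":-0.15,"dz":-0.142,"wx":0,"wy":0,"wz":12,"hand":0.0},{"dx":-0.034,"dy":-0.19,"dz":-0.142,"wx":0,"wy":0,"wz":15,"hand":0.0},{"dx":-0.041,"dy":-0.23,"dz":-0.142,"wx":0,"wy":0,"wz":19,"hand":0.0},{"dx":-0.049,"dy":-0.27,"dz":-0.142,"wx":0,"wy":0,"wz":19,"hand":0.0},{"dx":-0.056,"dy":-0.31,"dz":-0.142,"wx":0,"wy":0,"wz":19,"hand":0.0}]}}

```text
clock: 9.05
position: [0.5524, -0.053, 0.175]
eef_rot: [-0.0, 0.156, 0.988, 0.0]
force: [1.2, 0.3, -2.3]
finger_gap: 0.158
```

```bash
python3 -c "
from h import *
delta([.5617,-.0962,.16],162)
"
```

```text
d mm [-22.2 -38.3  15. ] yaw 162.03 tilt [-3.e-04  1.e-04 -1.e+00] t 9.05 F [ 1.2   0.27 -2.33] gap 0.15799697476348462
rotvec deg [-0.   -0.02  0.03]
```

Call:
{"method": "drive_tool", "body": {"series": [{"dx":-0.021,"dy":-0.036,"dz":0.0,"wx":0,"wy":0,"wz":0,"hand":0.0},{"dx":-0.021,"dy":-0.036,"dz":0.015,"wx":0,"wy":0,"wz":0,"hand":0.0},{"dx":-0.021,"dy":-0.036,"dz":0.015,"wx":0,"wy":0,"wz":0,"hand":0.0},{"dx":-0.021,"dy":-0.036,"dz":0.015,"wx":0,"wy":0,"wz":0,"hand":0.0},{"dx":-0.021,"dy":-0.036,"dz":0.015,"wx":0,"wy":0,"wz":0,"hand":0.0}]}}

```text
clock: 9.47
position: [0.5607, -0.0908, 0.16]
eef_rot: [-0.001, 0.156, 0.988, 0.0]
force: [-0.3, 0.2, -1.8]
finger_gap: 0.158
```

```bash
python3 -c "
from h import *
delta([.5617,-.0962,.16],162);print(sense()['position'])
s=read_camera('side');t=read_camera('top')
cv2.imwrite('pics/raw_s5.png',s);cv2.imwrite('pics/raw_t5.png',t)
cv2.imwrite('pics/s5.png',cv2.resize(s[110:195,285:385],None,fx=7,fy=7,interpolation=2))
cv2.imwrite('pics/t5.png',cv2.resize(t[160:260,370:480],None,fx=6,fy=6,interpolation=2))
"
```

```text
d mm [-2.6 -4.9  0. ] yaw 162.09 tilt [-1.4e-03  7.0e-04 -1.0e+00] t 9.4667 F [-0.34  0.17 -1.81] gap 0.15763101980516978
rotvec deg [ 0.01 -0.09  0.09]
[ 0.56073507 -0.09076299  0.16004318]
```

View pics/s5.png

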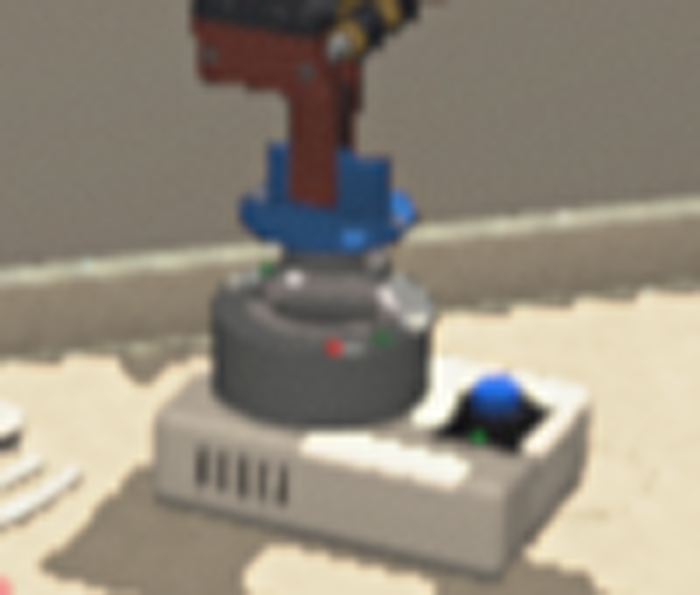

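View pics/t5.png

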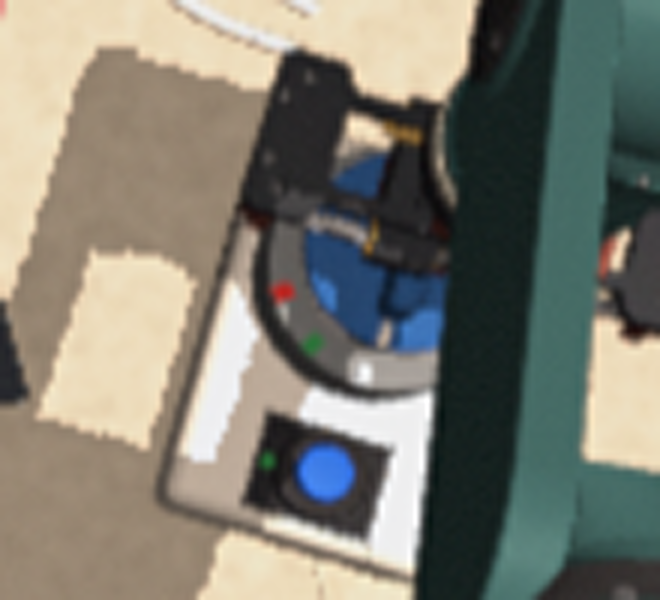

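```bash
cat > m.py <<'E'
from h import *
from scipy.optimize import least_squares
def run(f,zt,yaw,drum):
    t=cv2.imread(f);H=cv2.cvtColor(t,cv2.COLOR_BGR2HSV)
    m=cv2.inRange(H,(100,100,40),(125,255,255)); M=np.zeros_like(m);M[180:221,415:446]=m[180:221,415:446]
    cs=max(cv2.findContours(M,0,cv2.CHAIN_APPROX_NONE)[0],key=cv2.contourArea)[:,0]
    # keep outward boundary pixels at left/bottom: neighbour outside is grey collar
    P=[]
    for u,v in cs:
        w=onz("top",u,v,zt)[:2]; P.append(w)
    P=np.array(P); c=np.array(drum)
    for it in range(10):
        r=np.linalg.norm(P-c,axis=1); k=(abs(r-.0425)<(.008 if it<4 else .004))
        s=least_squares(lambda c:np.linalg.norm(P[k]-c,axis=1)-.0428,c,loss="soft_l1",f_scale=.001); c=s.x
    a=np.degrees(np.arctan2(*(P[k]-c).T[::-1])); print("lid centre arc",c.round(4),"n",k.sum(),"ang",np.sort(a)[::max(1,len(a)//8)].round(),"rms",np.std(s.fun).round(5))
if __name__=="__main__":
    run("pics/raw_t5.png",.154,-18,(.56,-.0973))
    p=(370+385/6-.4,160+333/6-.4); w=onz("top",*p,.154); a=np.radians(-17.9); print("pointer",w, "centre",w[:2]+.0387*np.array([np.cos(a),np.sin(a)]))
    q=onz("top",370+362/6-.4,160+370/6-.4,.1);print("white mark",q, q[:2]+.0503*np.array([np.cos(a),np.sin(a)]))
    for n,z in((284,292),(315,343)): print(onz("top",370+n/6-.4,160+z/6-.4,.1))
E
python3 m.py
```

```text
lid centre arc [ 0.5598 -0.091 ] n 34 ang [-177. -163.   82.   96.  111.  126.  145.  157.  176.] rms 0.00142
pointer [ 0.52318342 -0.08005134  0.154     ] centre [ 0.56001012 -0.09194604]
white mark [ 0.51373085 -0.08154723  0.1       ] [ 0.56159605 -0.09700726]
[ 0.54930824 -0.04843373  0.1       ]
[ 0.5261522  -0.06120424  0.1       ]
```

```bash
python3 -c "
from h import *
delta([.5606,-.0967,.14],162)
"
```

```text
d mm [-1.2 -6.1 20.6] yaw 162.14 tilt [ 1.e-04  1.e-04 -1.e+00] t 9.5667 F [-0.3   0.11 -2.27] gap 0.15808152288137822
rotvec deg [0.01 0.   0.14]
```

Call:
{"method": "drive_tool", "body": {"series": [{"dx":-0.001,"dy":-0.006,"dz":0.006,"wx":0,"wy":0,"wz":0,"hand":0.0},{"dx":-0.001,"dy":-0.006,"dz":0.018,"wx":0,"wy":0,"wz":0,"hand":0.0},{"dx":-0.001,"dy":-0.006,"dz":0.018,"wx":0,"wy":0,"wz":0,"hand":0.0},{"dx":-0.001,"dy":-0.006,"dz":0.018,"wx":0,"wy":0,"wz":0,"hand":0.0},{"dx":-0.001,"dy":-0.006,"dz":0.018,"wx":0,"wy":0,"wz":0,"hand":0.0}]}}

```text
clock: 9.98
position: [0.5606, -0.0976, 0.1424]
eef_rot: [0.0, 0.156, 0.988, -0.0]
force: [-0.2, 0.2, -2.0]
finger_gap: 0.157
```

```bash
python3 -c "
from h import *
import m
delta([.5606,-.0967,.13],162);print(sense()['position'])
s=read_camera('side');t=read_camera('top')
cv2.imwrite('pics/raw_s6.png',s);cv2.imwrite('pics/raw_t6.png',t)
cv2.imwrite('pics/s6.png',cv2.resize(s[110:195,285:385],None,fx=7,fy=7,interpolation=2))
cv2.imwrite('pics/t6.png',cv2.resize(t[160:260,370:480],None,fx=6,fy=6,interpolation=2))
m.run('pics/raw_t6.png',sense()['position'][2]-.006,-18,(.56,-.0973))
"
```

```text
d mm [ 0.3  0.8 12.4] yaw 162.08 tilt [ 0.e+00 -1.e-04 -1.e+00] t 9.9833 F [-0.23  0.24 -1.99] gap 0.15702254547478392
rotvec deg [-0.01  0.    0.08]
[ 0.56064228 -0.09758453  0.1424013 ]
lid centre arc [ 0.5598 -0.0979] n 37 ang [-177. -164.   82.   93.  107.  123.  138.  152.  168.  179.] rms 0.0012
```

View pics/s6.png

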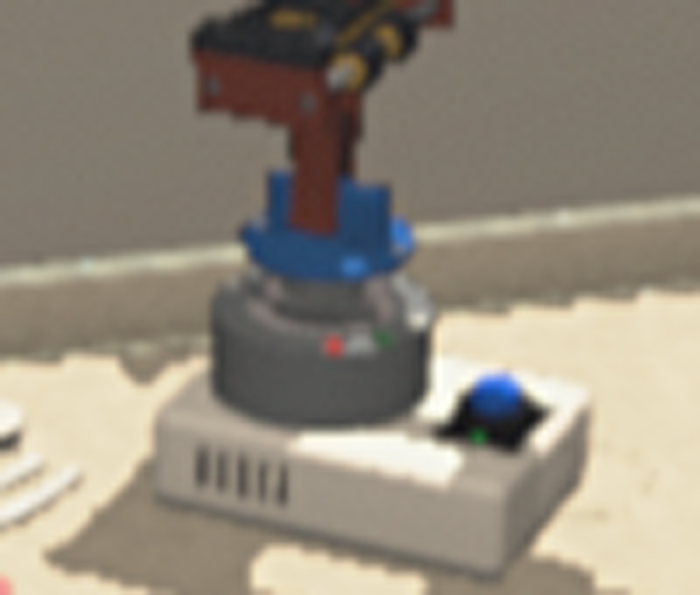

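View pics/t6.png

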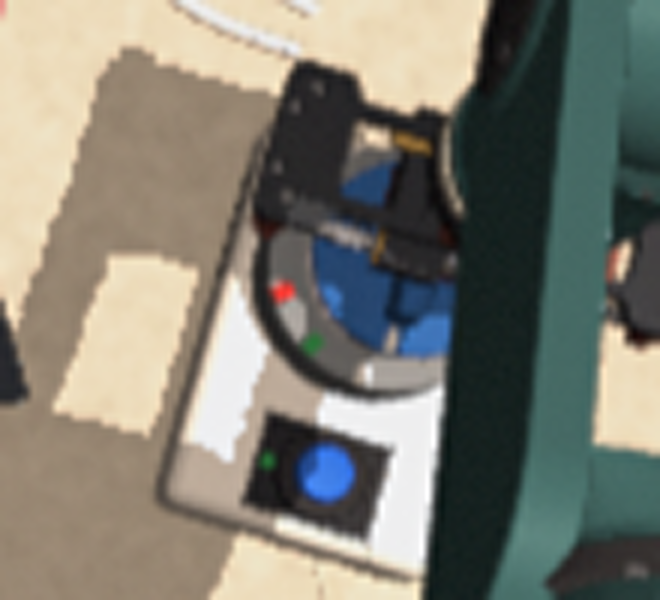

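Call:
{"method": "drive_tool", "body": {"series": [{"dx":0,"dy":0.0005,"dz":0.003,"wx":0,"wy":0,"wz":0,"hand":0.0},{"dx":0,"dy":0.0005,"dz":0.006,"wx":0,"wy":0,"wz":0,"hand":0.0},{"dx":0,"dy":0.0005,"dz":0.01,"wx":0,"wy":0,"wz":0,"hand":0.0},{"dx":0,"dy":0.0005,"dz":0.012,"wx":0,"wy":0,"wz":0,"hand":0.0},{"dx":0,"dy":0.0005,"dz":0.012,"wx":0,"wy":0,"wz":0,"hand":0.0}]}}

```text
clock: 10.5
position: [0.5602, -0.0972, 0.1294]
eef_rot: [-0.001, 0.156, 0.988, 0.0]
force: [0.3, 0.5, -1.7]
finger_gap: 0.154
```

Call:
{"method": "drive_tool", "body": {"series": [{"dx":0,"dy":0,"dz":0.003,"wx":0,"wy":0,"wz":0,"hand":0.0},{"dx":0,"dy":0,"dz":0.006,"wx":0,"wy":0,"wz":0,"hand":0.0},{"dx":0,"dy":0,"dz":0.009,"wx":0,"wy":0,"wz":0,"hand":0.0},{"dx":0,"dy":0,"dz":0.012,"wx":0,"wy":0,"wz":0,"hand":0.0},{"dx":0,"dy":0,"dz":0.014,"wx":0,"wy":0,"wz":0,"hand":0.0},{"dx":0,"dy":0,"dz":0.014,"wx":0,"wy":0,"wz":0,"hand":0.0}]}}

```text
clock: 11.0
position: [0.5604, -0.0972, 0.1156]
eef_rot: [-0.0, 0.156, 0.988, 0.0]
force: [0.1, 0.5, -2.1]
finger_gap: 0.157
```

Call:
{"method": "drive_tool", "body": {"series": [{"dx":0,"dy":0,"dz":0.001,"wx":0,"wy":0,"wz":0,"hand":0.0},{"dx":0,"dy":0,"dz":0.002,"wx":0,"wy":0,"wz":0,"hand":0.0},{"dx":0,"dy":0,"dz":0.0025,"wx":0,"wy":0,"wz":0,"hand":0.0},{"dx":0,"dy":0,"dz":0.0025,"wx":0,"wy":0,"wz":0,"hand":0.0}]}}

```text
clock: 11.33
position: [0.5607, -0.0973, 0.1136]
eef_rot: [-0.0, 0.156, 0.988, -0.0]
force: [-0.8, 0.1, -2.2]
finger_gap: 0.157
```

Call:
{"method": "drive_tool", "body": {"series": [{"dx":0,"dy":0,"dz":0.001,"wx":0,"wy":0,"wz":0,"hand":0.0},{"dx":0,"dy":0,"dz":0.001,"wx":0,"wy":0,"wz":0,"hand":0.0},{"dx":0,"dy":0,"dz":0.001,"wx":0,"wy":0,"wz":0,"hand":0.0}]}}

```text
clock: 11.58
position: [0.5609, -0.0974, 0.113]
eef_rot: [0.0, 0.156, 0.988, -0.0]
force: [-1.4, -0.2, 1.7]
finger_gap: 0.157
```

```bash
python3 -c "
from h import *
delta([.5606,-.0967,.1131],162);print(sense()['position'])
s=read_camera('side');t=read_camera('top')
cv2.imwrite('pics/s7.png',cv2.resize(s[110:195,285:385],None,fx=7,fy=7,interpolation=2))
cv2.imwrite('pics/t7.png',cv2.resize(t[160:260,370:480],None,fx=6,fy=6,interpolation=2))
"
```

```text
d mm [ 0.6  0.6 -0.1] yaw 162.04 tilt [ 5.e-04 -2.e-04 -1.e+00] t 11.5833 F [-1.42 -0.23  1.72] gap 0.15714601282391888
rotvec deg [-0.    0.03  0.04]
[ 0.56094823 -0.09742114  0.1130411 ]
```

View pics/s7.png

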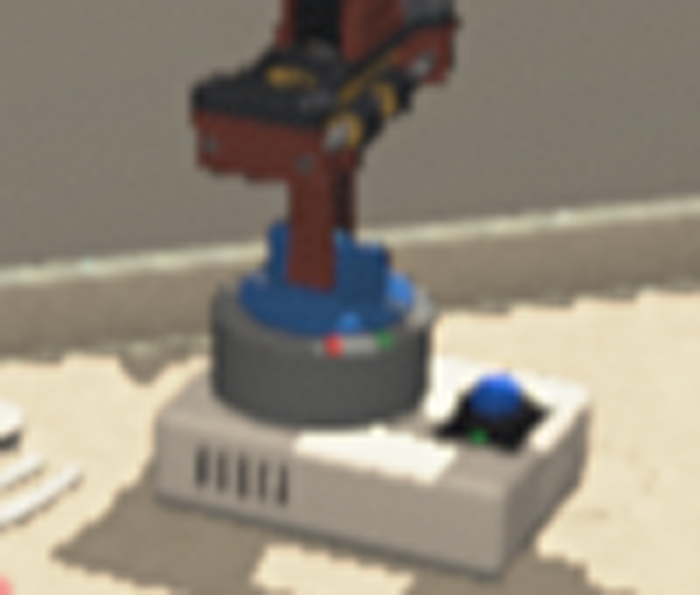

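View pics/t7.png

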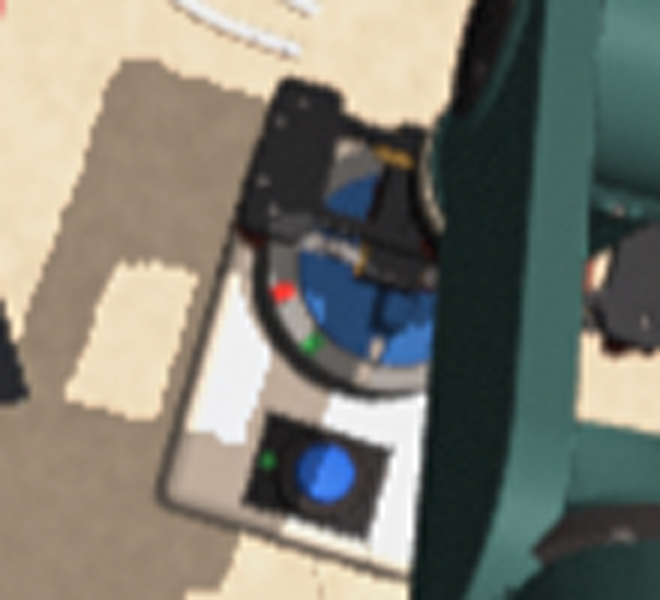

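Call:
{"method": "drive_tool", "body": {"series": [{"dx":0,"dy":0,"dz":0,"wx":0,"wy":0,"wz":3,"hand":0.0},{"dx":0,"dy":0,"dz":0,"wx":0,"wy":0,"wz":6,"hand":0.0},{"dx":0,"dy":0,"dz":0,"wx":0,"wy":0,"wz":9,"hand":0.0},{"dx":0,"dy":0,"dz":0,"wx":0,"wy":0,"wz":12,"hand":0.0},{"dx":0,"dy":0,"dz":0,"wx":0,"wy":0,"wz":15,"hand":0.0},{"dx":0,"dy":0,"dz":0,"wx":0,"wy":0,"wz":18,"hand":0.0},{"dx":0,"dy":0,"dz":0,"wx":0,"wy":0,"wz":20,"hand":0.0},{"dx":0,"dy":0,"dz":0,"wx":0,"wy":0,"wz":20,"hand":0.0}]}}

```text
clock: 12.35
position: [0.5611, -0.0974, 0.1131]
eef_rot: [0.0, 0.326, 0.945, -0.0]
force: [-0.3, 0.2, 3.9]
finger_gap: 0.156
```

```bash
python3 -c "
from h import *
delta([.5606,-.0967,.1131],132);print(sense()['wrist_torque'])
"
```

```text
d mm [ 0.9  0.3 -0. ] yaw 141.99 tilt [ 8.e-04 -4.e-04 -1.e+00] t 12.35 F [-0.27  0.18  3.89] gap 0.1562487504044776
rotvec deg [0.02 0.05 9.99]
[ 0.06970389  0.10039517 -0.01674351]
```

Call:
{"method": "drive_tool", "body": {"series": [{"dx":0,"dy":0,"dz":0,"wx":0,"wy":0,"wz":3,"hand":0.0},{"dx":0,"dy":0,"dz":0,"wx":0,"wy":0,"wz":6,"hand":0.0},{"dx":0,"dy":0,"dz":0,"wx":0,"wy":0,"wz":9,"hand":0.0},{"dx":0,"dy":0,"dz":0,"wx":0,"wy":0,"wz":10,"hand":0.0},{"dx":0,"dy":0,"dz":0,"wx":0,"wy":0,"wz":10,"hand":0.0},{"dx":0,"dy":0,"dz":0,"wx":0,"wy":0,"wz":10,"hand":0.0}]}}

```text
clock: 12.85
position: [0.5609, -0.0976, 0.113]
eef_rot: [0.0, 0.406, 0.914, -0.0]
force: [-1.7, -1.5, 6.0]
finger_gap: 0.155
```

```bash
python3 -c "
from h import *
delta([.5606,-.0967,.1131],132);print(sense()['wrist_torque'],sense()['joint_positions'])
s=read_camera('side');t=read_camera('top');print(sense()['wrist_torque'])
cv2.imwrite('pics/s8.png',cv2.resize(s[110:195,285:385],None,fx=7,fy=7,interpolation=2))
cv2.imwrite('pics/t8.png',cv2.resize(t[160:260,370:480],None,fx=6,fy=6,interpolation=2))
cv2.imwrite('pics/t8raw.png',t)
"
```

```text
d mm [ 0.9  0.4 -0.1] yaw 132.15 tilt [ 3.e-04 -6.e-04 -1.e+00] t 12.85 F [-1.7  -1.54  5.96] gap 0.1546372445352001
rotvec deg [-0.01  0.04  0.15]
[-0.10132717  0.27089372 -0.02021753] [-2.93364087e-01  4.35758933e-01  1.69738213e+00 -5.60344407e-04
  1.00797488e+00 -1.02876960e+00]
[-0.05445644  0.28678794  0.04107251]
```

View pics/s8.png

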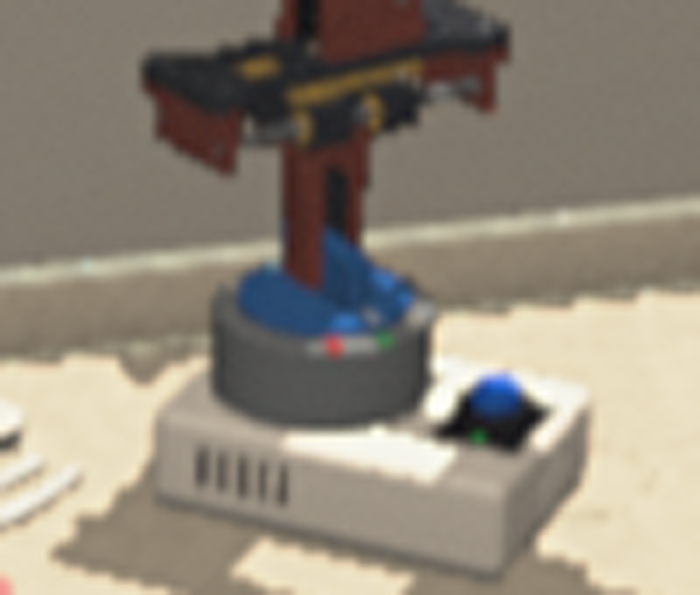

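View pics/t8.png

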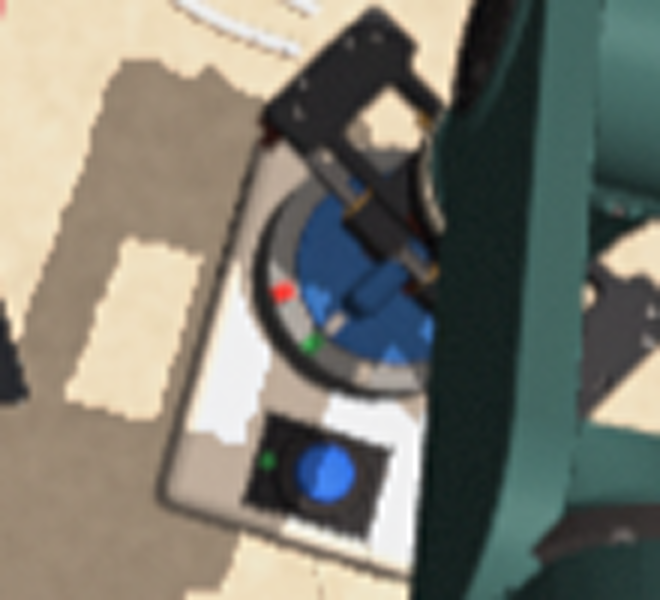

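```bash
python3 -c "
from h import *
f=lambda u,v,z: onz('top',370+u/6-.42,160+v/6-.42,z)[:2]
p=f(334,323,.107);g=f(313,343,.1);r=f(285,292,.1);w=f(362,373,.1)
c=np.array([.56,-.0975])
for n,q in zip('pgr',(p,g,r)): d=q-c; print(n,q,np.linalg.norm(d),np.degrees(np.arctan2(d[1],d[0]))-180)
t=cv2.imread('pics/t8raw.png');H=cv2.cvtColor(t,40);h=t[210:222,415:432].astype(int)
i=H[205:225,412:434]; print(np.argwhere((i[...,1]<75)&(i[...,2]>110))[:0])
a=cv2.resize(t[200:225,410:435],None,fx=24,fy=24,interpolation=2);cv2.imwrite('pics/z8.png',a)
"
```

```text
p [ 0.53412447 -0.06854796] 0.038829933196125044 -48.21163710291273
g [ 0.52622083 -0.06026214] 0.05027614660064033 -47.7882317881072
r [ 0.54935624 -0.04882937] 0.049820880844171106 -77.66421345835013
[]
```

View pics/z8.png

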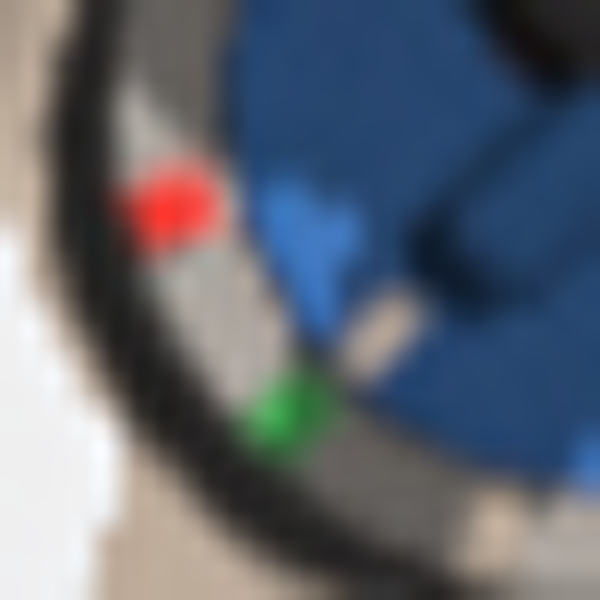

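Call:
{"method": "drive_tool", "body": {"series": [{"dx":0,"dy":0,"dz":0,"wx":0,"wy":0,"wz":0,"hand":0.0},{"dx":0,"dy":0,"dz":0,"wx":0,"wy":0,"wz":0,"hand":0.0},{"dx":0,"dy":0,"dz":0,"wx":0,"wy":0,"wz":0,"hand":0.0},{"dx":0,"dy":0,"dz":0,"wx":0,"wy":0,"wz":0,"hand":0.0},{"dx":0,"dy":0,"dz":0,"wx":0,"wy":0,"wz":0,"hand":0.0},{"dx":0,"dy":0,"dz":0,"wx":0,"wy":0,"wz":0,"hand":0.0}]}}

```text
clock: 13.45
position: [0.5609, -0.0976, 0.113]
eef_rot: [0.0, 0.406, 0.914, -0.0]
force: [-1.6, -1.8, 4.6]
finger_gap: 0.155
```

```bash
python3 -c "
from h import *
delta([.5606,-.0967,.1131],132)
t=read_camera('top');a=cv2.imread('pics/t8raw.png');print(np.abs(t[200:225,410:435].astype(int)-a[200:225,410:435]).max())
cv2.imwrite('pics/t9.png',t)
print(job_done())
"
```

```text
d mm [ 0.9  0.4 -0.1] yaw 132.15 tilt [ 4.e-04 -6.e-04 -1.e+00] t 13.45 F [-1.6  -1.78  4.63] gap 0.15452042073382957
rotvec deg [-0.01  0.04  0.15]
5
the job is handed in; nothing more can be done
None
```

The job is handed in at about 13.5 s. The reset button was pressed, and the gripper is still holding the lid at the green pulse mark.

- **Button:** I pressed it fully down twice. The first press reached the stop at 21 N, but the pictures left that unclear. I repeated it in small steps, saw the force rise like a spring, and hit the same stop at 25 N. Pictures afterwards showed it back up.
- **Lid:** I took the larger blue lid, lined it up over the drum from camera views and lowered it in without resistance. It touched down at the height calculated for sitting flush (tool at 113 mm).
- **Twist:** I turned it 30° clockwise with a 45 N grip. The lid's pointer read -48.2° against -47.8° for the green mark, from one top view. It never went past that, with red about 30° further on. After half a second of holding, nothing had moved.

**Unconfirmed or disagreeing:**
- The side camera sat 2–3 mm off the top camera, so for the lid I relied on the top camera and the robot's own position.
- The wrist torque reading was too noisy to show the drum spring pushing back, so the drive plate's angle comes only from the lid's angle.
- I did not take a final picture to check the other items; the arm's path stayed clear of them.

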